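Pin the shaker platform for transport

ROBOT

A 6-joint arm with a two-finger parallel gripper is mounted at the origin on a cart in front of the work surface, level with it; the furniture and walls round the work are solid. World frame = base frame: x ahead of the robot, y to its left, z up, the work surface at z = 0. Lengths are in m, angles in degrees, forces in N, time in s.
With the tool pointing down it reaches from about 0.25 to 0.85 m from the base axis. Payload 12.5 kg.
Tool frame: the origin (TCP) lies midway between the tips of the shut fingers; the grasp point (between the pads) lies 19 mm behind it; z points along the fingers, x is the direction in which the jaws open and shut, and the axes are right-handed (so a half turn about z gives the same grasp; the last joint's range is limited). The gripper opens to 93 mm and grips with 3 to 60 N. Pads are 15 mm wide; open, the fingers measure 128 mm over their backs; the gripper's body (75 mm by 188 mm) begins 65 mm behind the grasp point.
Start: joints at [70.783, 20.094, 94.641, -0, 65.266, -4.847], TCP at [0.136, 0.533, 0.219] pointing down, gripper open.
Joint ranges: [-157.81, 157.81], [-45, 120.19], [0.68, 151.7], [-89.99, 269.99], [4.06, 180], [-164.3, 164.3]. Speed limits (degrees/s): [127.2, 127.2, 159.86, 180, 180, 180].

INTERFACE

Orientations are given as a 3x3 rotation matrix whose columns are the frame's x, y, z axes.
In Python, from station import manip, eyes gives the robot as it stands.
- The arm moves only by the shell command python3 -m inch 'ROWS' [OPENING] [FORCE]. ROWS is JSON, a list of rows, each a list of 4 numbers: the shift along the tool's x, y, z as a fraction of full scale, then the turn about the tool's z as a fraction of full scale. In form: [[x, y, z, roll], ...]. A call has 1 to 5 rows; each row is the pose to reach, as a shift and turn from the pose commanded when the call began, along the tool's axes at that moment; what a row does not reach only later rows make up. Full scale, the value 1, is 800 mm for a shift and 45 degrees for a turn. A row lasts 1/8 s, in which the tool goes at most 62.5 mm and 10.7 degrees, less where a joint would pass 70% of its speed; a pose out of reach is approached as far as the arm can. A call with a number of a shift or a turn outside -1 to 1 is refused whole. A call with a gripper value outside its range is refused whole. OPENING is the gripper's target within -1 to 1 (shut at 1, half-way at 0, fully open at -1), set as the call begins (- or left out, the last holds). The fingers move at their own pace and stop on an object; FORCE is the grip in N (left out, the last holds). Time passes only in rows, so rows that repeat a pose let the fingers close. It gives the time, the measured TCP pose, the force and the opening at its end, in the units of the state.
- manip.get_state(): the state, without advancing time (a new reading comes with each control period).
- eyes.camera(name): name is "side" or "top" or "wrist"; returns (picture, depth): 384x512x3 uint8, red, green, blue; 384x512 float32, m along the optical axis (not along the pixel's ray), 0 where there is no reading.
- eyes.camera_model(name): a dict with "intrinsics" (3x3 intrinsics, pixels), "dist_coeffs" ([k1, k2, p1, p2, k3] as OpenCV has them; the pictures are not rectified), "cam_to_world" (4x4, takes a point from camera to world coordinates). Camera axes: x right, y down, z forward; pixel columns grow to the right and rows downward; lengths in m; the calibration is good to about 2 mm. A picture is of the moment at which its call begins: read the wrist's pose just before it. camera_model takes no time and is no camera call; for the wrist camera it gives the pose at the moment of the call.
- manip.sign_off(): hands the job in, once; it reports no verdict.
The state is a dict: "time": time; "qpos": joint angles; "qd": joint speeds; "effort": joint torques, N m; "tcp_pos": TCP position; "orientation": TCP orientation; "wrist_force": force on the tool from outside, world axes, zero at the start; "ft_torque": the same for the moment, N m; "finger_gap": finger opening in m.
Only numpy, scipy, OpenCV 4.12 (cv2) and the standard library are available. Lean on these libraries where they do the work, as an engineer would, in place of code of your own. Each camera call takes 0.05 s, during which the arm holds its last target.

TASK

Lock the shaker's sliding platform before the shaker is carried away: take the steel lock pin out of the grey accessory block, put it through the bore in the platform's steel boss, and pressing only lightly slide pin and platform along together until the tip drops into the hidden hole beneath; then press the pin fully home until its head sits on the boss, and let go. Never force the pin, down or sideways, against the shaker; leave the spare thumb screws in the block and do not knock over the tube rack on the platform.

Things in the scene. Friction and masses are not known exactly. Their poses are not given: they have to be found in the camera images.
- shaker: laboratory shaker, white housing 200 mm deep (x) x 250 mm wide (y) x 62 mm high, fixed to the bench; origin at the centre of its underside, x away from the robot, y along the platform's travel, z up. On it slides an aluminium platform (220 mm wide, top 74 mm above the bench) with a yellow tube rack on its back half (tubes up to about 135 mm above the bench). Do not push the pin on it with over 40 N
- platform (a joint): slide of the platform along the shaker's y axis, m: 0 at mid-stroke, positive towards the shaker's +y (left seen from the robot), stops at -0.026 and +0.026; it slides against about 1.5 N of friction and stays where it is left. It starts near its left stop, at +0.017 to +0.025
- platform_hole (a point): centre of the mouth of the bore in the steel boss near the platform's front edge, on the boss's flat top, 82 mm above the bench; moves with the platform. Bore 11 mm wide, chamfered, straight through the 16 mm thick boss. The boss is 42 mm (x) by 48 mm (y) and stands 8 mm proud of the platform. Axes as the shaker's
- strip_mid (a point): point on the top of the steel lock strip hidden under the platform, straight below the bore when the platform joint reads 0; fixed on the shaker, 62 mm above the bench (20 mm below the boss's top). The strip's one 12 mm hole, chamfered, right through its 18 mm, lies within 11 mm of this point along the shaker's y, anywhere: it differs every time, cannot be seen and is found only by feel
- lock_pin_grip (a point): centre of the lock pin's head: a plain steel pin standing upright, its knurled round head 20 mm in diameter and 46 mm high; this point is on the pin's axis, 23 mm above the head's underside. Pin 84 mm long in all, about 70 to 120 g. z points up along the pin
- lock_pin_shoulder (a point): on the pin's axis at the underside of the head, which sits on the boss when the pin is home. Shank below: 10 mm in diameter, 38 mm long, with a groove near the tip. Two spring balls in the strip's hole snap into the groove: after the tip has dropped about 7 mm into the hole it takes 5 to 15 N to push the pin past them and home
- lock_pin_tip (a point): centre of the pin's flat tip (6 mm wide, 2 mm chamfer), 38 mm below the underside of the head. With the tip resting on the hidden strip the head's underside stands 18 mm above the boss
- pin_block: grey plastic accessory block 56 mm (x) x 170 mm (y) x 46 mm high, on a 6 mm foot plate 70 x 206 mm screwed to the bench, with three 11 mm holes 40 mm deep in a row along its y at -55, 0 and +55 mm; the lock pin stands in any one of them, the underside of its head on the block's top. Origin at the centre of the underside
- spare_screw_a_head (a point): centre of the black plastic head (26 mm in diameter, 12 mm high) of a spare clamp thumb screw that stands in another hole of the block; not needed, stays there
- spare_screw_b_head (a point): the same on the second spare thumb screw
- loaded_rack: yellow microtube rack, 122 x 82 x 59 mm, standing loose on the back half of the platform between two clamp bars with black knobs, and riding along with it; origin at the centre of its underside. Stays upright there

How it is judged (in metres and radians):
On the way:
1. the lock pin's tip is in the bore of the platform's boss, pin upright (z of lock_pin_tip in the frame of platform_hole below -0.008 m and horizontal distance between lock_pin_tip and platform_hole below 0.003 m and angle between lock_pin_tip's own z axis and vertical below 0.12 rad), for 0.1 s.
At the end, for the whole second after the job is handed in: the lock pin stands upright in the platform's bore and through the hidden hole beneath, the underside of its head within 2 mm of the boss's top, at rest and released (z of lock_pin_shoulder in the frame of platform_hole below 0.002 m and horizontal distance between lock_pin_shoulder and platform_hole below 0.003 m and angle between lock_pin_tip's own z axis and vertical below 0.08 rad and linear speed of lock_pin below 0.02 m/s); the robot touches nothing.
It fails at once if the pin is forced against the shaker (platform or lock strip) with more than 40 N (contact force between lock_pin and shaker above 40 N).
It fails at once if a spare thumb screw is moved by more than 20 mm (distance of any of spare_screw_a_head, spare_screw_b_head from where it was at the start of the episode above 0.02 m).
It fails at once if the tube rack on the platform is knocked over (leans more than 0.35 rad) (angle between loaded_rack's own z axis and vertical above 0.35 rad).
It also fails if it takes over 69 s, if anything falls off the work surface, if the arm or the gripper's body presses on something with over 40 N, if the wrist force passes 120 N, or if a joint passes its speed limit or range.

## Working session

There is one attempt and no reset: what is moved stays moved. The work goes in short steps, Python scripts to look and compute and a shell command to move; the robot and the scene stay as the last step left them, time stands still between calls to the robot, and variables do not carry over. Pictures are saved under pics/ and viewed, and the job is handed in when it is done.

```bash
ls; mkdir -p pics; python3 - <<'E'
from station import manip, eyes
import cv2,numpy as np
print(manip.get_state())
for n in ["top","side","wrist"]:
    m=eyes.camera_model(n); p,d=eyes.camera(n)
    cv2.imwrite(f"pics/{n}0.png",p[:,:,::-1]); np.savez(f"/tmp/{n}0.npz",p=p,d=d,K=m["intrinsics"],D=m["dist_coeffs"],T=m["cam_to_world"])
    print(n,m)
E
```

```text
pics
{'time': 0.0, 'qpos': array([ 7.07837601e+01,  2.01230366e+01,  9.46776001e+01, -2.57667021e-03,
        6.52646028e+01, -4.84942542e+00]), 'qd': array([ 0.15076563,  0.05525846,  0.13939942, -0.17143947,  0.07115719,
       -0.07909414]), 'effort': array([ 1.45539263e-03, -4.97317815e+01, -2.85269451e+01,  6.99755014e-02,
        2.55664618e-02, -7.00306168e-05]), 'tcp_pos': array([0.13636318, 0.5324699 , 0.21810955]), 'orientation': array([[ 2.48110403e-01,  9.68731704e-01, -3.36196954e-04],
       [ 9.68731094e-01, -2.48110625e-01, -1.08864481e-03],
       [-1.13801878e-03, -5.55803402e-05, -9.99999351e-01]]), 'wrist_force': array([0.67887796, 0.81593384, 0.04195324]), 'ft_torque': array([-0.03339585,  0.02637402,  0.00708001]), 'finger_gap': 0.09294101214254707}
top {'intrinsics': array([[409.46635207,   0.        , 248.42685693],
       [  0.        , 409.46635207, 185.46680051],
       [  0.        ,   0.        ,   1.        ]]), 'dist_coeffs': array([-0.13451913,  0.        ,  0.        ,  0.        ,  0.        ]), 'cam_to_world': array([[ 0.02440679, -0.98850784,  0.14
[... 559 characters left out ...]
2173562 ,  0.3613509 , -0.90674242,  0.70396301],
       [-0.01873683, -0.93032489, -0.36625746,  0.41219081],
       [ 0.        ,  0.        ,  0.        ,  1.        ]])}
wrist {'intrinsics': array([[300.57903143,   0.        , 252.6362545 ],
       [  0.        , 300.57903143, 184.85922845],
       [  0.        ,   0.        ,   1.        ]]), 'dist_coeffs': array([-0.00718862,  0.        ,  0.        ,  0.        ,  0.        ]), 'cam_to_world': array([[ 0.24726433,  0.92420042,  0.29105658,  0.05435344],
       [ 0.96894733, -0.23547652, -0.07544451,  0.55313666],
       [-0.00118886,  0.30067323, -0.95372648,  0.3838218 ],
       [ 0.        ,  0.        ,  0.        ,  1.        ]])}
```

View pics/top0.png

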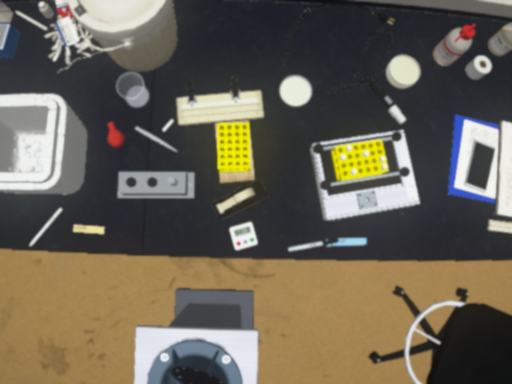

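View pics/side0.png

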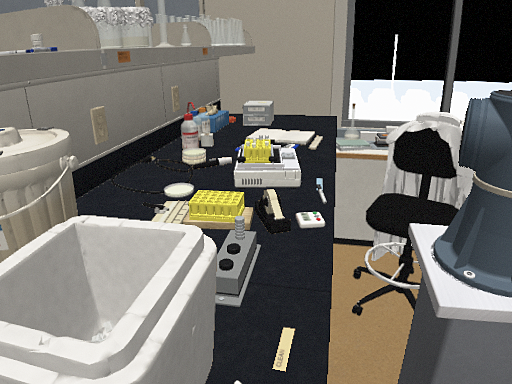

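View pics/wrist0.png

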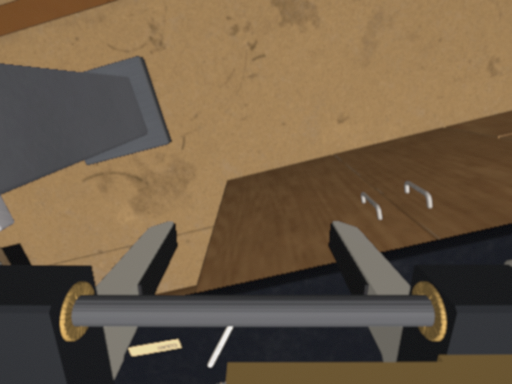

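The top view shows the block at about (156,184), with the pin in its right-hand hole at about (175,181). The shaker is at about (366,175), with the boss at about (368,199). I'll zoom in on both.

```bash
cat > h.py <<'E'
import numpy as np,cv2
def ray(n,uv,f="0"):
    z=np.load(f"/tmp/{n}{f}.npz"); q=cv2.undistortPoints(np.array(uv,float).reshape(-1,1,2),z['K'],z['D']).reshape(-1,2)
    return z['T'],np.c_[q,np.ones(len(q))]
def atz(n,uv,h,f="0"):
    T,q=ray(n,uv,f); d=q@T[:3,:3].T; return T[:3,3]+d*((h-T[2,3])/d[:,2])[:,None]
def cloud(n,f="0"):
    z=np.load(f"/tmp/{n}{f}.npz"); H,W=z['d'].shape
    u,v=np.meshgrid(np.arange(W),np.arange(H)); T,q=ray(n,np.stack([u,v],-1).reshape(-1,2),f)
    P=(q*z['d'].reshape(-1,1))@T[:3,:3].T+T[:3,3]
    return P.reshape(H,W,3),z['p'],z['d']
E
python3 - <<'E'
import cv2,numpy as np
p=cv2.imread("pics/top0.png")
a=cv2.resize(p[155:215,105:205],None,fx=8,fy=8,interpolation=cv2.INTER_CUBIC)[:, :800]
cv2.imwrite("pics/t_a.png",a)
b=cv2.resize(p[125:225,305:425],None,fx=6,fy=6,interpolation=cv2.INTER_CUBIC); cv2.imwrite("pics/t_b.png",b)
E
```

```text
(no output)
```

View pics/t_a.png

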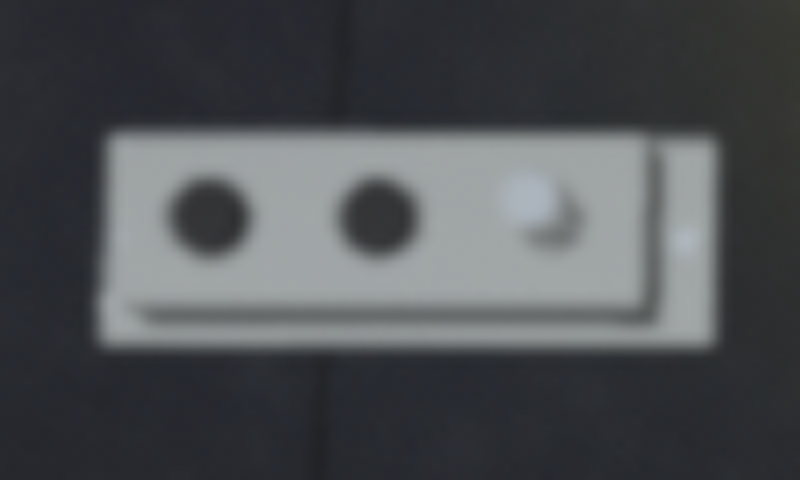

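View pics/t_b.png

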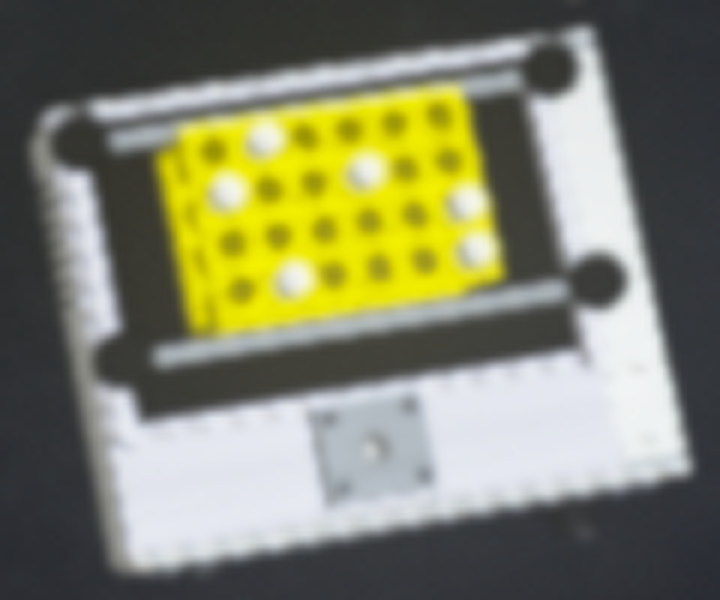

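```bash
python3 - <<'E'
from h import *
P,p,d=cloud("top")
for n,(u,v) in dict(pin=(171,179),blk=(160,187),foot=(190,195),scr=(152,182),boss=(362,202),plat=(340,205)).items():
    print(n,np.median(P[v-1:v+2,u-1:u+2].reshape(-1,3),0).round(4))
for h in (.092,.098): print("pin",atz("top",[[170.8,179.3]],h).round(4))
print("screws",atz("top",[[105+209/8-.4,155+217/8-.4],[105+378/8-.4,155+217/8-.4]],.058).round(4))
f=lambda l:[[305+x/6-.42,125+y/6-.42] for x,y in l]
print("hole",atz("top",f([[372,449]]),.082).round(4))
c=atz("top",f([[312,413],[418,397],[434,484],[330,503]]),.082);print("boss",c.round(4),c.mean(0))
e=np.diff(np.r_[c,c[:1]],axis=0);print(np.degrees(np.arctan2(e[:,1],e[:,0])),np.linalg.norm(e,axis=1))
# platform front edge & rear bar
w=atz("top",f([[140,418],[575,352]]),.074);e=w[1]-w[0];print("plat edge",w.round(4),np.degrees(np.arctan2(e[1],e[0])))
w=atz("top",f([[125,572],[690,470]]),.062);e=w[1]-w[0];print("front edge",w.round(4),np.degrees(np.arctan2(e[1],e[0])))
g=lambda l:[[105+x/8-.42,155+y/8-.42] for x,y in l]
w=atz("top",g([[108,135],[650,137]]),.05);e=w[1]-w[0];print("blk back",w.round(4),np.degrees(np.arctan2(e[1],e[0])))
E
```

```text
pin [0.5255 0.067  0.0921]
blk [0.5109 0.1024 0.0469]
foot [0.4977 0.0285 0.0066]
scr [0.5219 0.1211 0.0566]
boss [ 0.4822 -0.4113  0.0817]
plat [ 0.4744 -0.3564  0.0724]
pin [[0.5245 0.0674 0.092 ]]
pin [[0.5236 0.0663 0.098 ]]
screws [[0.5209 0.1759 0.058 ]
 [0.5224 0.1214 0.058 ]]
hole [[ 0.489  -0.4224  0.082 ]]
boss [[ 0.5036 -0.3968  0.082 ]
 [ 0.5116 -0.4428  0.082 ]
 [ 0.4749 -0.4491  0.082 ]
 [ 0.4659 -0.404   0.082 ]] [ 0.48899566 -0.42317681  0.082     ]
[ -80.13115775 -170.35736559  101.30680037   10.86300463] [0.0467466  0.0372304  0.04594801 0.03838893]
plat edge [[ 0.5006 -0.3252  0.074 ]
 [ 0.5342 -0.516   0.074 ]] -80.02766964101752
front edge [[ 0.4367 -0.3213  0.062 ]
 [ 0.4858 -0.572   0.062 ]] -78.92548409718839
blk back [[0.548  0.2133 0.05  ]
 [0.5521 0.0368 0.05  ]] -88.66940739627579
```

```bash
python3 - <<'E'
from h import *
P,p,d=cloud("top")
m=(P[...,2]>.07)&(P[...,0]<.75)&(P[...,0]>.25)&(d>0)
for y0 in np.arange(-.7,.6,.05):
    s=m&(P[...,1]>=y0)&(P[...,1]<y0+.05)
    if s.sum(): q=P[s]; print(round(y0,2),s.sum(),"x",q[:,0].min().round(3),q[:,0].max().round(3),"zmax",q[:,2].max().round(3))
E
```

```text
-0.55 614 x 0.478 0.67 zmax 0.111
-0.5 1202 x 0.469 0.67 zmax 0.139
-0.45 1432 x 0.458 0.659 zmax 0.138
-0.4 1472 x 0.449 0.65 zmax 0.138
-0.35 1388 x 0.443 0.64 zmax 0.138
-0.3 121 x 0.562 0.63 zmax 0.109
-0.15 126 x 0.477 0.666 zmax 0.087
-0.1 41 x 0.475 0.674 zmax 0.084
-0.05 3 x 0.586 0.662 zmax 0.073
0.05 65 x 0.514 0.533 zmax 0.095
0.15 33 x 0.731 0.749 zmax 0.09
0.2 11 x 0.737 0.75 zmax 0.09
0.3 2982 x 0.477 0.707 zmax 0.209
0.35 856 x 0.476 0.708 zmax 0.21
0.4 1036 x 0.476 0.708 zmax 0.211
0.45 505 x 0.476 0.705 zmax 0.208
0.5 473 x 0.482 0.663 zmax 0.149
```

```bash
python3 -m inch '[[-0.22,0.307,0,0],[-0.22,0.307,0,0],[-0.22,0.307,0,0],[-0.22,0.307,0,0],[-0.22,0.307,0,0]]' 0.14 15
```

```text
time: 0.78
tcp_pos: [0.3317, 0.2995, 0.2187]
orientation: [[0.249, 0.969, 0.0], [0.969, -0.249, 0.0], [0.0, 0.0, -1.0]]
wrist_force: [0.6, 0.3, 0.1]
finger_gap: 0.0475
```

```bash
python3 -m inch '[[-0.222,0.25,0,0],[-0.222,0.25,0,0],[-0.222,0.25,0,0],[-0.222,0.25,0,0],[-0.222,0.25,0,0]]'; python3 -m inch '[[0,0,0,-0.54],[0,0,0,-0.54],[0,0,0,-0.54]]'
```

```text
time: 1.4
tcp_pos: [0.4815, 0.0771, 0.2184]
orientation: [[0.251, 0.968, -0.0], [0.968, -0.251, -0.0], [-0.0, -0.0, -1.0]]
wrist_force: [-0.4, 0.6, 0.4]
finger_gap: 0.0401
time: 1.78
tcp_pos: [0.4799, 0.0803, 0.2185]
orientation: [[-0.177, 0.984, -0.001], [0.984, 0.177, 0.0], [0.0, -0.001, -1.0]]
wrist_force: [0.3, 0.9, -0.5]
finger_gap: 0.04
```

```bash
cat > snap.py <<'E'
import sys
from station import manip, eyes
import cv2,numpy as np
def snap(n,f):
    m=eyes.camera_model(n); p,d=eyes.camera(n)
    cv2.imwrite(f"pics/{n}{f}.png",p[:,:,::-1]); np.savez(f"/tmp/{n}{f}.npz",p=p,d=d,K=m["intrinsics"],D=m["dist_coeffs"],T=m["cam_to_world"])
if __name__=="__main__":
    print(manip.get_state()["tcp_pos"]); snap(sys.argv[1],sys.argv[2])
E
python3 snap.py wrist 1
```

```text
[0.47987897 0.08035    0.21845077]
```

View pics/wrist1.png

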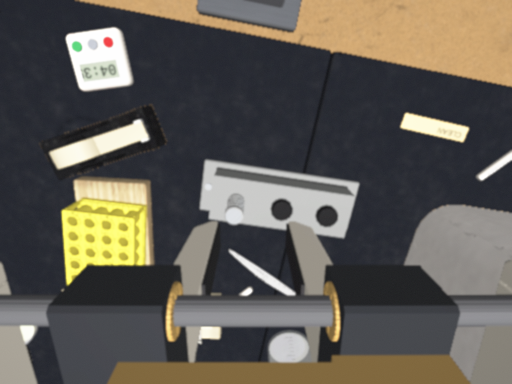

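The wrist view shows the pin head top at about (234,215), left of the fingers' midline. The screws are at (282,209) and (326,215).

```bash
python3 - <<'E'
from h import *
p=cv2.imread("pics/wrist1.png"); cv2.imwrite("pics/w1c.png",cv2.resize(p[180:250,190:350],None,fx=5,fy=5,interpolation=cv2.INTER_CUBIC))
P,_,d=cloud("wrist","1")
m=(P[...,2]>.086)&(P[...,2]<.1); m[:, :200]=0; m[:,270:]=0;m[:180]=0;m[240:]=0
v,u=np.nonzero(m);print(len(u),u.mean(),v.mean(),P[m].mean(0))
E
```

```text
278 233.3956834532374 214.43525179856115 [0.52319256 0.06720681 0.09094442]
```

View pics/w1c.png

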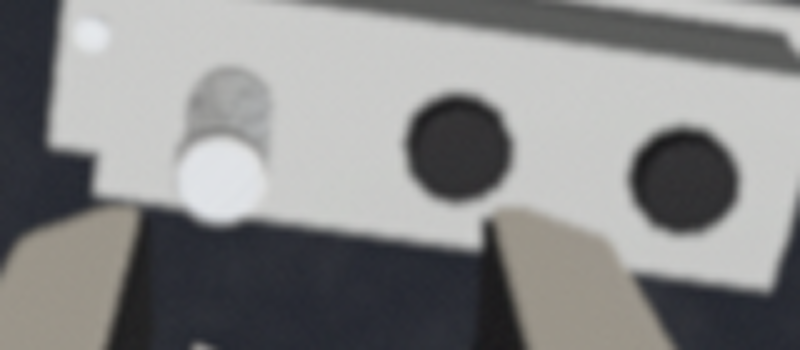

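```bash
python3 - <<'E'
from h import *
from station import manip
a=atz("wrist",[[234,215.6]],.092,"1")[0]
s=atz("wrist",[[190+458/5-.4,180+147/5-.4],[190+684/5-.4,180+180/5-.4]],.058,"1");print(a,s)
s=manip.get_state();R=s["orientation"];t=np.array([a[0],a[1],s["tcp_pos"][2]])
print((R.T@(t-s["tcp_pos"])))
E
```

```text
[0.52391698 0.06803144 0.092     ] [[0.52072758 0.12128155 0.058     ]
 [0.51948499 0.17532957 0.058     ]]
[-1.99286538e-02  4.11563167e-02 -2.88561669e-05]
```

```bash
python3 -m inch '[[-0.025,0.0516,0,0],[-0.025,0.0516,0.07,0],[-0.025,0.0516,0.14,0],[-0.025,0.0516,0.19,0],[-0.025,0.0516,0.203,0]]'; python3 -m inch '[[0,0,0,0]]'; python3 snap.py wrist 2
```

```text
time: 2.45
tcp_pos: [0.523, 0.0676, 0.0543]
orientation: [[-0.172, 0.985, -0.004], [0.985, 0.172, -0.0], [0.001, -0.004, -1.0]]
wrist_force: [1.6, 0.3, 0.4]
finger_gap: 0.0398
time: 2.58
tcp_pos: [0.5246, 0.0674, 0.0567]
orientation: [[-0.172, 0.985, -0.0], [0.985, 0.172, 0.0], [0.0, -0.0, -1.0]]
wrist_force: [-0.4, 0.8, 0.5]
finger_gap: 0.0401
[0.52464354 0.06742813 0.05671742]
```

View pics/wrist2.png

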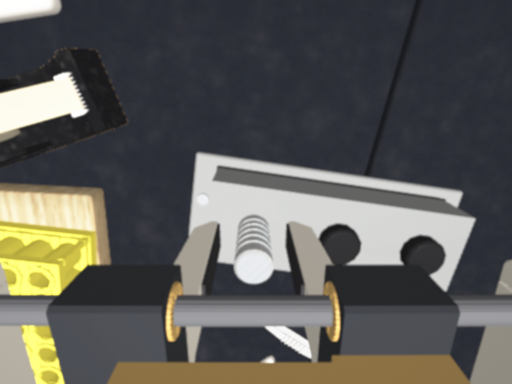

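The pin is at (253,266), centred between the fingers. Closing the gripper.

```bash
python3 -m inch '[[0,0,0,0],[0,0,0,0],[0,0,0,0],[0,0,0,0],[0,0,0,0]]' 1 40; python3 -m inch '[[0,0,-0.02,0],[0,0,-0.04,0],[0,0,-0.09,0],[0,0,-0.15,0],[0,0,-0.15,0]]'
```

```text
time: 3.25
tcp_pos: [0.5249, 0.0672, 0.057]
orientation: [[-0.172, 0.985, 0.001], [0.985, 0.172, 0.0], [-0.0, 0.001, -1.0]]
wrist_force: [-1.2, 1.0, 6.1]
finger_gap: 0.0195
time: 3.88
tcp_pos: [0.526, 0.067, 0.1804]
orientation: [[-0.173, 0.985, 0.007], [0.985, 0.173, -0.0], [-0.001, 0.006, -1.0]]
wrist_force: [-0.2, -0.6, -1.2]
finger_gap: 0.0195
```

```bash
python3 snap.py wrist 3;python3 snap.py side 3
```

```text
[0.52603622 0.0670436  0.18041824]
[0.52491359 0.06700456 0.1781113 ]
```

View pics/wrist3.png

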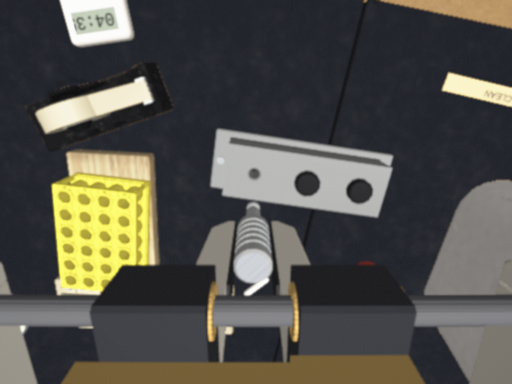

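View pics/side3.png

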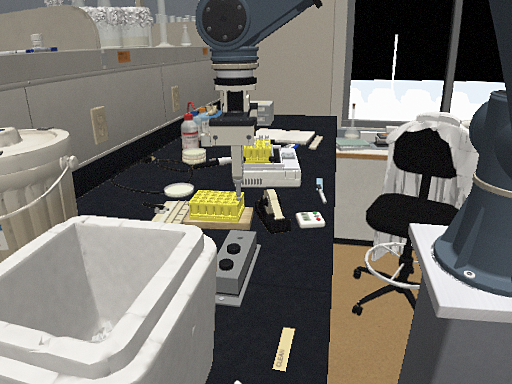

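Lifted pin is held straight. Moving above the boss.

```bash
python3 -m inch '[[-0.07,-0.02,-0.01,0],[-0.14,-0.04,-0.01,0],[-0.21,-0.06,-0.01,0],[-0.28,-0.08,-0.01,0],[-0.35,-0.1,-0.01,0]]'; python3 -m inch '[[-0.06,-0.015,0,0],[-0.12,-0.03,0,0],[-0.18,-0.04,0,0],[-0.22,-0.047,0,0],[-0.245,-0.05,0,0]]'; python3 -m inch '[[0,0,0,0],[0,0,0,0]]'; python3 snap.py wrist 4
```

```text
time: 4.6
tcp_pos: [0.4927, -0.2241, 0.1829]
orientation: [[-0.172, 0.985, -0.002], [0.985, 0.172, 0.001], [0.002, -0.002, -1.0]]
wrist_force: [0.6, 0.3, -0.7]
finger_gap: 0.0197
time: 5.22
tcp_pos: [0.4873, -0.4235, 0.1823]
orientation: [[-0.171, 0.985, -0.002], [0.985, 0.171, 0.002], [0.003, -0.002, -1.0]]
wrist_force: [0.2, 0.3, -0.7]
finger_gap: 0.0193
time: 5.48
tcp_pos: [0.4881, -0.4214, 0.1834]
orientation: [[-0.173, 0.985, -0.001], [0.985, 0.173, 0.001], [0.002, -0.001, -1.0]]
wrist_force: [0.1, 0.5, -1.5]
finger_gap: 0.0195
[ 0.48808559 -0.42139847  0.18335891]
```

View pics/wrist4.png

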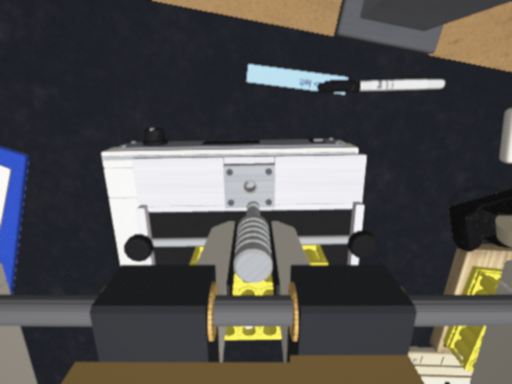

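The hole is at about (250,186), just above the pin tip at about (253,207). Next I'll measure both precisely, along with the yaw from the edges.

```bash
python3 - <<'E'
import cv2
p=cv2.imread("pics/wrist4.png"); cv2.imwrite("pics/w4c.png",cv2.resize(p[155:225,210:300],None,fx=8,fy=8,interpolation=cv2.INTER_CUBIC))
cv2.imwrite("pics/w4d.png",cv2.resize(p[130:230,95:375],None,fx=2.8,fy=2.8,interpolation=cv2.INTER_CUBIC))
E
```

```text
(no output)
```

View pics/w4c.png

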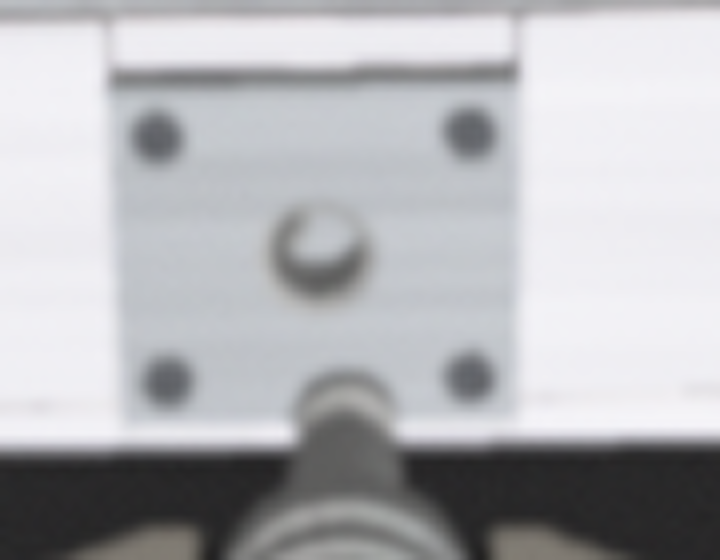

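View pics/w4d.png

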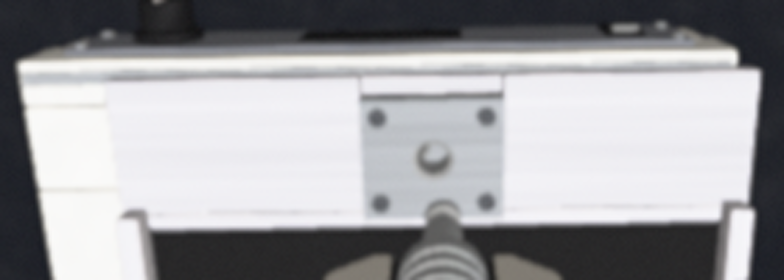

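```bash
python3 - <<'E'
from h import *
from station import manip
f=lambda l:[[210+x/8-.44,155+y/8-.44] for x,y in l]
h=atz("wrist",f([[320,252]]),.082,"4")[0]
c=atz("wrist",f([[158,137],[470,132],[470,378],[167,382]]),.082,"4")
ang=lambda e:np.degrees(np.arctan2(e[1],e[0]))
print("hole",h,c.mean(0),[ang(c[0]-c[1])%180,ang(c[3]-c[2])%180,ang(c[0]-c[3])%180,ang(c[1]-c[2])%180])
g=lambda l:[[95+x/2.8-.32,130+y/2.8-.32] for x,y in l]
for pts,z in (([[105,84],[755,70]],.074),([[150,231],[722,219]],.074),([[20,68],[735,52]],.062)):
    w=atz("wrist",g(pts),z,"4"); print("edge",w.round(4),ang(w[0]-w[1])%180)
s=manip.get_state();R=s["orientation"];t=s["tcp_pos"];print(t,"tool x ang",ang(R[:2,0]))
z=np.load("/tmp/wrist4.npz");
def proj(Pw):
    Rw=z['T'][:3,:3].T; tv=-Rw@z['T'][:3,3]; return cv2.projectPoints(np.array([Pw]),cv2.Rodrigues(Rw)[0],tv,z['K'],z['D'])[0].ravel()
for yo in (0,.001,.002):
    q=t+R@np.array([0,yo,.047]); u=proj(q); q2=t+R@np.array([0,yo,-.035]);print("pred tip z+2mm",yo,u,"crop",(u-[210,155]+.44)*8,"headtop",proj(q2))
p2=atz("wrist",[[253,266]],.092,"2")[0];print("pin2",p2,"rel",R.T@(p2-[0.52464,0.06743,0.0567]))
E
python3 -c "
import cv2
p=cv2.imread('pics/wrist4.png'); cv2.imwrite('pics/w4e.png',cv2.resize(p[195:285,215:295],None,fx=6.5,fy=6.5,interpolation=cv2.INTER_CUBIC))"
```

```text
hole [ 0.48904771 -0.42430923  0.082     ] [ 0.48999495 -0.42458858  0.082     ] [np.float64(100.92331702833553), np.float64(100.77181062290371), np.float64(10.702947577627612), np.float64(10.896197802003627)]
edge [[ 0.4851 -0.5365  0.074 ]
 [ 0.4428 -0.3239  0.074 ]] 101.2354948762019
edge [[ 0.5356 -0.5179  0.074 ]
 [ 0.4962 -0.3203  0.074 ]] 101.25545165489825
edge [[ 0.488  -0.5702  0.062 ]
 [ 0.4396 -0.3276  0.062 ]] 101.27188559269317
[ 0.48823139 -0.42137517  0.18368274] tool x ang 99.96428340786528
pred tip z+2mm 0 [253.04609631 207.52358376] crop [347.88877045 423.70867006] headtop [253.34086916 268.74058435]
pred tip z+2mm 0.001 [253.04472328 208.74928692] crop [347.87778624 433.51429537] headtop [253.33817771 270.47957646]
pred tip z+2mm 0.002 [253.04335378 209.97175161] crop [347.86683022 443.29401286] headtop [253.33549681 272.21149811]
pin2 [0.52332946 0.06704178 0.092     ] rel [-0.00011354 -0.00138409 -0.03529914]
```

View pics/w4e.png

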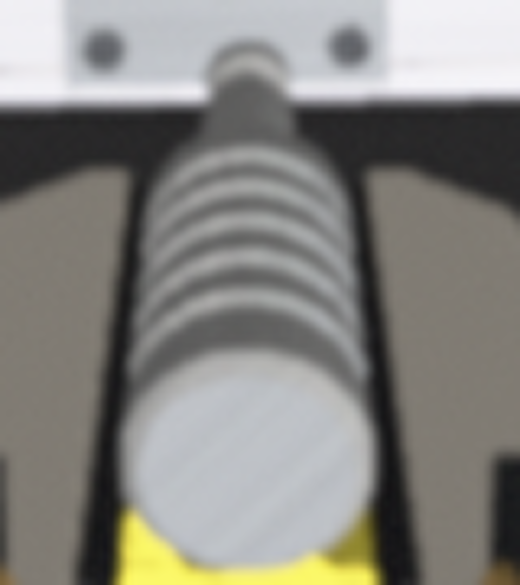

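```bash
python3 -m inch '[[-0.0035,0.0006,0.02,0],[-0.0035,0.0006,0.04,0],[-0.0035,0.0006,0.055,0],[-0.0035,0.0006,0.059,0],[-0.0035,0.0006,0.059,0]]';python3 -m inch '[[0,0,0,0],[0,0,0,0]]'; python3 snap.py wrist 5; python3 -c "
import cv2
p=cv2.imread('pics/wrist5.png'); cv2.imwrite('pics/w5e.png',cv2.resize(p[170:270,190:310],None,fx=6,fy=6,interpolation=cv2.INTER_CUBIC))"
```

```text
time: 6.15
tcp_pos: [0.4894, -0.4252, 0.1369]
orientation: [[-0.172, 0.985, -0.0], [0.985, 0.172, 0.0], [0.0, -0.0, -1.0]]
wrist_force: [0.0, -0.9, -0.7]
finger_gap: 0.019
time: 6.4
tcp_pos: [0.4895, -0.4253, 0.1375]
orientation: [[-0.172, 0.985, 0.001], [0.985, 0.172, -0.001], [-0.001, 0.0, -1.0]]
wrist_force: [-0.4, -0.2, -0.2]
finger_gap: 0.0193
[ 0.48946485 -0.42529718  0.13749527]
```

View pics/w5e.png

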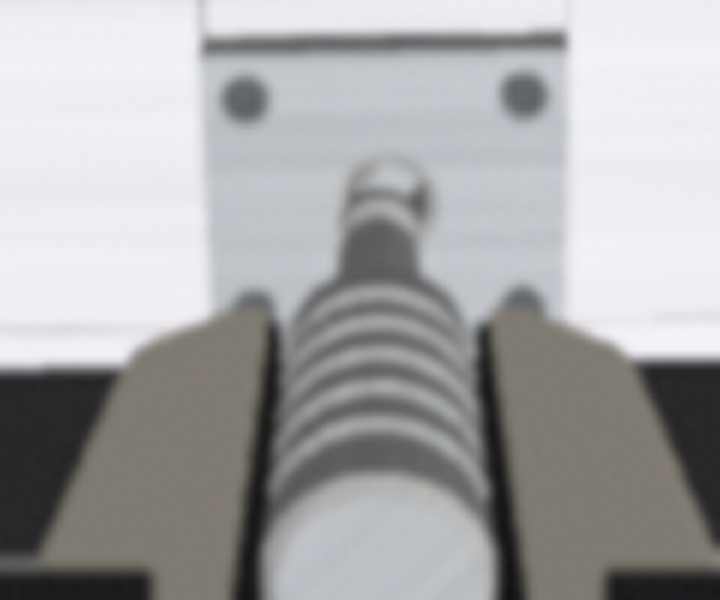

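```bash
python3 - <<'E'
from h import *
from station import manip
s=manip.get_state();R=s["orientation"];t=np.array([0.48946485,-0.42529718,0.13749527])
z=np.load("/tmp/wrist5.npz")
def proj(Pw):
    Rw=z['T'][:3,:3].T; tv=-Rw@z['T'][:3,3]; u=cv2.projectPoints(np.array(Pw),cv2.Rodrigues(Rw)[0],tv,z['K'],z['D'])[0].reshape(-1,2); return (u-[190,170]+.42)*6
th=np.linspace(0,2*np.pi,60)
for yo in (-.002,-.001,0,.001):
  for r,zz,n in ((.005,.047,'shankend'),(.003,.049,'tip'),(.010,-.035,'headtop')):
    e=proj([t+R@np.array([r*np.cos(a),yo+r*np.sin(a),zz]) for a in th]); print(yo,n,"x",e[:,0].min().round(),e[:,0].max().round(),"y",e[:,1].min().round(),e[:,1].max().round())
h=atz("wrist",[[190+388/6-.42,170+197/6-.42]],.082,"5")[0];print(h,R.T@(h-t))
x=np.array([0,0,.0])
for dx in(-.003,0,.003): 
  e=proj([[h[0]+.0065*np.cos(a),h[1]+.0065*np.sin(a),.082] for a in th]);
print("hole13",e.min(0),e.max(0))
E
```

```text
-0.002 shankend x 342.0 421.0 y 173.0 247.0
-0.002 tip x 358.0 405.0 y 183.0 227.0
-0.002 headtop x 262.0 503.0 y 463.0 673.0
-0.001 shankend x 342.0 421.0 y 181.0 255.0
-0.001 tip x 358.0 405.0 y 190.0 234.0
-0.001 headtop x 262.0 503.0 y 474.0 683.0
0 shankend x 342.0 421.0 y 188.0 262.0
0 tip x 358.0 405.0 y 198.0 241.0
0 headtop x 263.0 503.0 y 485.0 693.0
0.001 shankend x 342.0 421.0 y 196.0 269.0
0.001 tip x 358.0 405.0 y 205.0 249.0
0.001 headtop x 263.0 502.0 y 495.0 703.0
[ 0.48874404 -0.42453246  0.082     ] [ 0.00090658 -0.00059828  0.05549459]
hole13 [338.38606842 150.17167947] [437.56071327 243.02687385]
```

```bash
python3 -m inch '[[0.0014,-0.0009,0,0],[0.0014,-0.0009,0.003,0],[0.0014,-0.0009,0.005,0],[0.0014,-0.0009,0.005,0]]'; python3 -m inch '[[0,0,0.002,0],[0,0,0.004,0],[0,0,0.005,0],[0,0,0.005,0]]'
```

```text
time: 6.95
tcp_pos: [0.4883, -0.4241, 0.1328]
orientation: [[-0.172, 0.985, -0.0], [0.985, 0.172, 0.0], [0.0, -0.0, -1.0]]
wrist_force: [-0.2, 0.3, -1.5]
finger_gap: 0.0194
time: 7.45
tcp_pos: [0.4886, -0.4243, 0.1292]
orientation: [[-0.172, 0.985, 0.001], [0.985, 0.172, -0.0], [-0.0, 0.0, -1.0]]
wrist_force: [-0.1, 0.8, 1.1]
finger_gap: 0.0194
```

```bash
python3 -m inch '[[0,0,0.001,0],[0,0,0.0025,0],[0,0,0.0025,0]]'; python3 snap.py wrist 6; python3 -c "
import cv2
p=cv2.imread('pics/wrist6.png'); cv2.imwrite('pics/w6e.png',cv2.resize(p[170:270,190:310],None,fx=6,fy=6,interpolation=cv2.INTER_CUBIC))"
```

```text
time: 7.82
tcp_pos: [0.4888, -0.4243, 0.1271]
orientation: [[-0.172, 0.985, 0.001], [0.985, 0.172, -0.0], [-0.001, 0.001, -1.0]]
wrist_force: [3.8, -0.7, 0.6]
finger_gap: 0.0191
[ 0.48883844 -0.42427972  0.12707333]
```

View pics/w6e.png

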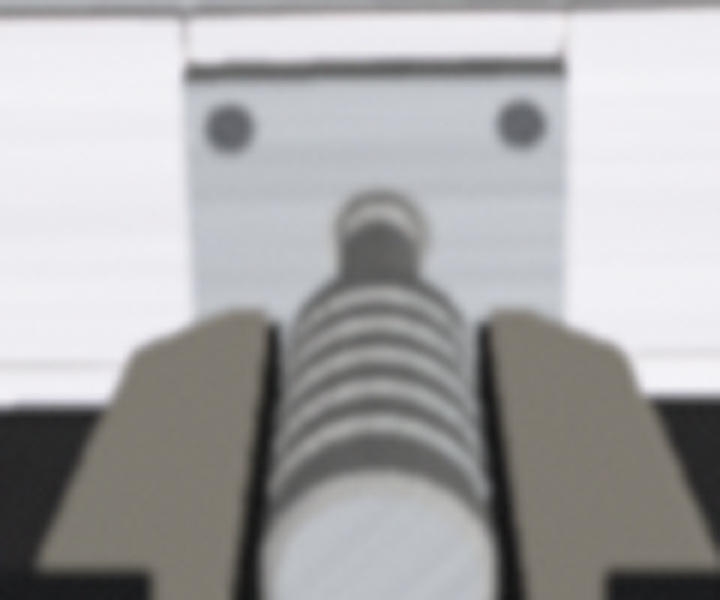

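The tip is in the bore mouth with a 3.8 N sideways reaction in +x, so I'll ease the tool +y and continue.

```bash
python3 -m inch '[[0.0003,0.0008,0,0],[0.0003,0.0008,0.001,0],[0.0003,0.0008,0.0025,0],[0.0003,0.0008,0.0025,0]]'; python3 -m inch '[[0,0,0.0012,0],[0,0,0.0025,0],[0,0,0.0025,0]]'
```

```text
time: 8.38
tcp_pos: [0.489, -0.4239, 0.1249]
orientation: [[-0.172, 0.985, 0.0], [0.985, 0.172, -0.0], [-0.0, 0.0, -1.0]]
wrist_force: [4.2, -0.8, -0.8]
finger_gap: 0.0195
time: 8.75
tcp_pos: [0.489, -0.4239, 0.123]
orientation: [[-0.172, 0.985, 0.0], [0.985, 0.172, -0.0], [-0.0, 0.0, -1.0]]
wrist_force: [3.4, -1.0, 0.0]
finger_gap: 0.0188
```

```bash
python3 -m inch '[[0,0.001,0,0],[0,0.001,0,0],[0,0.001,0,0]]'; python3 -m inch '[[0,0,0.0015,0],[0,0,0.003,0],[0,0,0.004,0],[0,0,0.004,0]]'
```

```text
time: 9.12
tcp_pos: [0.4895, -0.4236, 0.1228]
orientation: [[-0.172, 0.985, -0.001], [0.985, 0.172, 0.0], [0.001, -0.001, -1.0]]
wrist_force: [0.7, -0.7, -1.3]
finger_gap: 0.0192
time: 9.62
tcp_pos: [0.4896, -0.4236, 0.1196]
orientation: [[-0.173, 0.985, -0.0], [0.985, 0.173, 0.0], [0.0, -0.0, -1.0]]
wrist_force: [1.0, -0.9, -0.1]
finger_gap: 0.0193
```

```bash
python3 -m inch '[[0,0,0.002,0],[0,0,0.004,0],[0,0,0.006,0],[0,0,0.007,0],[0,0,0.007,0]]'; python3 -m inch '[[0,0,0.001,0],[0,0,0.002,0],[0,0,0.002,0]]'
```

```text
time: 10.25
tcp_pos: [0.4898, -0.4236, 0.1141]
orientation: [[-0.172, 0.985, -0.0], [0.985, 0.172, 0.0], [0.0, -0.0, -1.0]]
wrist_force: [0.6, -0.2, -0.5]
finger_gap: 0.0191
time: 10.62
tcp_pos: [0.4898, -0.4237, 0.1126]
orientation: [[-0.173, 0.985, -0.0], [0.985, 0.173, 0.0], [0.0, -0.0, -1.0]]
wrist_force: [-0.4, -0.2, -0.6]
finger_gap: 0.0193
```

```bash
python3 -m inch '[[0,0,0.001,0],[0,0,0.0015,0],[0,0,0.0015,0]]'; python3 -m inch '[[0,0,0.0007,0],[0,0,0.0015,0],[0,0,0.0015,0]]'
```

```text
time: 11.0
tcp_pos: [0.4898, -0.4237, 0.1114]
orientation: [[-0.172, 0.985, -0.0], [0.985, 0.172, 0.0], [0.0, -0.0, -1.0]]
wrist_force: [-0.5, 0.3, -1.5]
finger_gap: 0.0192
time: 11.38
tcp_pos: [0.49, -0.4238, 0.1109]
orientation: [[-0.172, 0.985, 0.0], [0.985, 0.172, -0.0], [-0.001, 0.0, -1.0]]
wrist_force: [-1.0, 1.1, 5.9]
finger_gap: 0.019
```

Contact with the strip at TCP z≈0.111, about 7 N. I'll slide towards −y (tool −x) in small steps.

```bash
python3 -m inch '[[-0.0012,0,0,0],[-0.0025,0,0,0],[-0.0037,0,0,0],[-0.0037,0,0,0]]'; python3 -m inch '[[-0.0012,0,0,0],[-0.0025,0,0,0],[-0.0037,0,0,0]]'
```

```text
time: 11.88
tcp_pos: [0.4904, -0.4259, 0.1108]
orientation: [[-0.172, 0.985, -0.0], [0.985, 0.172, 0.001], [0.001, 0.0, -1.0]]
wrist_force: [-1.2, 5.3, 6.5]
finger_gap: 0.019
time: 12.25
tcp_pos: [0.4909, -0.4289, 0.1106]
orientation: [[-0.173, 0.985, -0.0], [0.985, 0.173, 0.001], [0.001, 0.0, -1.0]]
wrist_force: [-1.0, 4.5, 4.5]
finger_gap: 0.0197
```

```bash
python3 -m inch '[[-0.0012,0,0,0],[-0.0025,0,0,0],[-0.0037,0.0001,0,0]]'; python3 -m inch '[[-0.0012,0,0,0],[-0.0025,0,0,0],[-0.0037,0.0001,0.0001,0]]'
```

```text
time: 12.62
tcp_pos: [0.4915, -0.4325, 0.1101]
orientation: [[-0.172, 0.985, 0.0], [0.985, 0.172, 0.0], [0.0, 0.0, -1.0]]
wrist_force: [1.0, 2.0, -0.3]
finger_gap: 0.0192
time: 13.0
tcp_pos: [0.492, -0.4352, 0.1101]
orientation: [[-0.172, 0.985, -0.0], [0.985, 0.172, 0.0], [0.0, -0.0, -1.0]]
wrist_force: [-0.6, 2.7, 0.5]
finger_gap: 0.0195
```

```bash
python3 -m inch '[[0,0,0.0005,0],[0,0,0.001,0],[0,0,0.001,0]]'
```

```text
time: 13.38
tcp_pos: [0.492, -0.4352, 0.1096]
orientation: [[-0.173, 0.985, 0.0], [0.985, 0.173, 0.0], [0.0, 0.0, -1.0]]
wrist_force: [-0.1, 5.3, 4.3]
finger_gap: 0.0193
```

```bash
python3 -m inch '[[0.0007,0,0,0],[0.0015,0,0,0],[0.0015,0,0,0]]'; python3 -m inch '[[0.0007,0,0,0],[0.0015,0,0,0],[0.0015,0,0,0]]'
```

```text
time: 13.75
tcp_pos: [0.4918, -0.4343, 0.1093]
orientation: [[-0.172, 0.985, 0.0], [0.985, 0.172, -0.0], [-0.0, -0.0, -1.0]]
wrist_force: [0.5, 1.2, 2.5]
finger_gap: 0.0191
time: 14.12
tcp_pos: [0.4915, -0.4331, 0.1092]
orientation: [[-0.172, 0.985, -0.0], [0.985, 0.172, -0.0], [-0.0, -0.0, -1.0]]
wrist_force: [0.7, -1.6, -0.6]
finger_gap: 0.0193
```

Support vanishes near y≈−0.433, so I'll push down gently here.

```bash
python3 -m inch '[[0,0,0.0006,0],[0,0,0.0012,0],[0,0,0.0012,0]]'; python3 -m inch '[[0,0,0.0006,0],[0,0,0.0012,0],[0,0,0.0012,0]]'
```

```text
time: 14.5
tcp_pos: [0.4916, -0.433, 0.1084]
orientation: [[-0.172, 0.985, 0.0], [0.985, 0.172, 0.0], [0.0, 0.0, -1.0]]
wrist_force: [1.4, -0.7, -0.0]
finger_gap: 0.0191
time: 14.88
tcp_pos: [0.4916, -0.4329, 0.1074]
orientation: [[-0.172, 0.985, -0.0], [0.985, 0.172, 0.0], [0.0, -0.0, -1.0]]
wrist_force: [0.9, -1.3, -0.8]
finger_gap: 0.0195
```

```bash
python3 -m inch '[[0,0,0.001,0],[0,0,0.002,0],[0,0,0.0025,0],[0,0,0.0025,0]]'; python3 -m inch '[[0,0,0.0008,0],[0,0,0.0015,0],[0,0,0.0025,0],[0,0,0.0025,0]]'
```

```text
time: 15.38
tcp_pos: [0.4916, -0.433, 0.1054]
orientation: [[-0.172, 0.985, -0.0], [0.985, 0.172, 0.0], [0.0, -0.0, -1.0]]
wrist_force: [0.2, -1.3, -1.2]
finger_gap: 0.0193
time: 15.88
tcp_pos: [0.4916, -0.433, 0.1034]
orientation: [[-0.172, 0.985, -0.0], [0.985, 0.172, -0.0], [-0.0, -0.0, -1.0]]
wrist_force: [0.3, -1.0, -1.6]
finger_gap: 0.0197
```

```bash
python3 -m inch '[[0,0,0.0008,0],[0,0,0.0012,0],[0,0,0.0012,0]]'; python3 -m inch '[[0,0,0.0006,0],[0,0,0.0012,0],[0,0,0.0012,0]]'
```

```text
time: 16.25
tcp_pos: [0.4916, -0.433, 0.1026]
orientation: [[-0.173, 0.985, 0.0], [0.985, 0.173, -0.0], [-0.0, 0.0, -1.0]]
wrist_force: [0.7, -0.6, 1.8]
finger_gap: 0.0194
time: 16.62
tcp_pos: [0.4917, -0.433, 0.1016]
orientation: [[-0.172, 0.985, 0.0], [0.985, 0.172, -0.0], [-0.0, 0.0, -1.0]]
wrist_force: [1.1, -0.5, 2.0]
finger_gap: 0.0194
```

```bash
python3 -m inch '[[0,0,0.0006,0],[0,0,0.0012,0],[0,0,0.0012,0]]'; python3 -m inch '[[0,0,0.0006,0],[0,0,0.0012,0],[0,0,0.0012,0]]'
```

```text
time: 17.0
tcp_pos: [0.4917, -0.4331, 0.1008]
orientation: [[-0.172, 0.985, 0.0], [0.985, 0.172, -0.0], [-0.0, 0.0, -1.0]]
wrist_force: [-0.1, -1.2, 4.5]
finger_gap: 0.0193
time: 17.38
tcp_pos: [0.4916, -0.4333, 0.0996]
orientation: [[-0.173, 0.985, 0.0], [0.985, 0.173, -0.001], [-0.001, 0.0, -1.0]]
wrist_force: [1.2, -2.9, 1.6]
finger_gap: 0.0194
```

```bash
python3 -m inch '[[-0.0005,0,0.0006,0],[-0.0005,0,0.0012,0],[-0.0005,0,0.0018,0],[-0.0005,0,0.0018,0]]'; python3 -m inch '[[0,0,0.0006,0],[0,0,0.0012,0],[0,0,0.0018,0],[0,0,0.0018,0]]'
```

```text
time: 17.88
tcp_pos: [0.4915, -0.4332, 0.0977]
orientation: [[-0.172, 0.985, -0.001], [0.985, 0.172, 0.0], [0.001, -0.0, -1.0]]
wrist_force: [1.1, -2.8, -1.1]
finger_gap: 0.0194
time: 18.38
tcp_pos: [0.4916, -0.4333, 0.0966]
orientation: [[-0.172, 0.985, -0.0], [0.985, 0.172, 0.0], [0.0, -0.0, -1.0]]
wrist_force: [1.1, -1.9, 0.5]
finger_gap: 0.0192
```

```bash
python3 -m inch '[[0,0,0.0006,0],[0,0,0.0012,0],[0,0,0.0018,0],[0,0,0.0018,0]]'; python3 -m inch '[[0,0,0.0006,0],[0,0,0.0012,0],[0,0,0.0012,0]]'; python3 snap.py wrist 7
```

```text
time: 18.88
tcp_pos: [0.4916, -0.4332, 0.095]
orientation: [[-0.172, 0.985, -0.0], [0.985, 0.172, 0.001], [0.001, -0.0, -1.0]]
wrist_force: [0.8, -1.3, -2.4]
finger_gap: 0.0193
time: 19.25
tcp_pos: [0.4916, -0.4332, 0.0942]
orientation: [[-0.172, 0.985, -0.0], [0.985, 0.172, 0.0], [0.0, -0.0, -1.0]]
wrist_force: [0.9, -0.5, -2.3]
finger_gap: 0.0191
[ 0.49157719 -0.43323283  0.09415573]
```

View pics/wrist7.png

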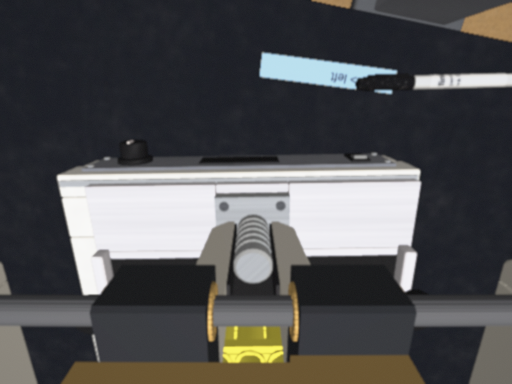

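The view shows the pin head nearly on the boss, at about (253,225). I'll press the last bit until contact.

```bash
python3 -m inch '[[0,0,0.0006,0],[0,0,0.0012,0],[0,0,0.0012,0]]'; python3 -m inch '[[0,0,0.0006,0],[0,0,0.0012,0],[0,0,0.0012,0]]'
```

```text
time: 19.68
tcp_pos: [0.4916, -0.4333, 0.0933]
orientation: [[-0.172, 0.985, -0.0], [0.985, 0.172, 0.0], [0.0, -0.0, -1.0]]
wrist_force: [0.4, -0.4, -0.6]
finger_gap: 0.0194
time: 20.05
tcp_pos: [0.4917, -0.4334, 0.093]
orientation: [[-0.173, 0.985, 0.0], [0.985, 0.173, -0.0], [-0.0, 0.0, -1.0]]
wrist_force: [-1.5, 1.9, 4.9]
finger_gap: 0.0193
```

Contact came at the expected 0.093. One more light press, then release.

```bash
python3 -m inch '[[0,0,0.0005,0],[0,0,0.0008,0],[0,0,0.0008,0]]'; python3 -m inch '[[0,0,-0.0012,0],[0,0,-0.0012,0]]'; python3 -m inch '[[0,0,0,0],[0,0,0,0],[0,0,0,0],[0,0,0,0]]' 0.4 20; python3 snap.py wrist 8
```

```text
time: 20.42
tcp_pos: [0.4918, -0.4335, 0.093]
orientation: [[-0.172, 0.985, 0.0], [0.985, 0.172, -0.001], [-0.001, 0.0, -1.0]]
wrist_force: [-1.9, 2.8, 10.4]
finger_gap: 0.0194
time: 20.68
tcp_pos: [0.4917, -0.4334, 0.093]
orientation: [[-0.172, 0.985, 0.0], [0.985, 0.172, -0.0], [-0.0, 0.0, -1.0]]
wrist_force: [-1.1, 1.3, 4.7]
finger_gap: 0.0195
time: 21.18
tcp_pos: [0.4916, -0.4333, 0.0926]
orientation: [[-0.172, 0.985, -0.0], [0.985, 0.172, 0.0], [0.0, -0.0, -1.0]]
wrist_force: [0.0, 1.3, 0.5]
finger_gap: 0.0279
[ 0.49160378 -0.43334186  0.09258429]
```

View pics/wrist8.png

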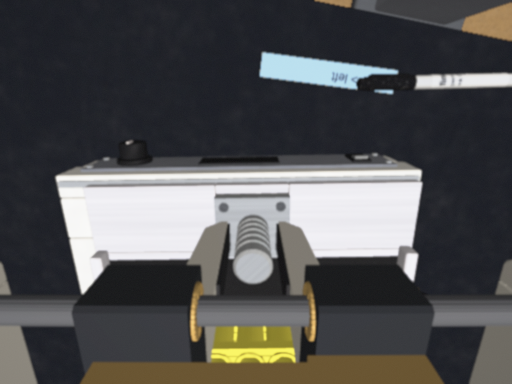

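The fingers are open around the pin head. Rising straight up.

```bash
python3 -m inch '[[0,0,-0.02,0],[0,0,-0.05,0],[0,0,-0.11,0],[0,0,-0.17,0],[0,0,-0.17,0]]'; python3 -m inch '[[0,0,0,0],[0,0,0,0]]'; python3 snap.py wrist 9; python3 snap.py side 9
python3 - <<'E'
from h import *
P,p,d=cloud("wrist","9")
m=(P[...,2]>.118)&(P[...,2]<.135)&(abs(P[...,0]-.491)<.02)&(abs(P[...,1]+.433)<.02)
print(m.sum(),np.median(P[m],0) if m.sum() else "")
E
```

```text
time: 21.85
tcp_pos: [0.4928, -0.4346, 0.2341]
orientation: [[-0.172, 0.985, 0.006], [0.985, 0.172, -0.006], [-0.007, 0.005, -1.0]]
wrist_force: [0.6, -0.2, 0.6]
finger_gap: 0.0281
time: 22.1
tcp_pos: [0.4912, -0.4329, 0.2274]
orientation: [[-0.172, 0.985, -0.002], [0.985, 0.172, 0.002], [0.002, -0.001, -1.0]]
wrist_force: [0.1, -0.1, 0.9]
finger_gap: 0.028
[ 0.49124591 -0.4329443   0.22743158]
[ 0.49131175 -0.43299937  0.22747988]
377 [ 0.48988402 -0.4342046   0.12715593]
```

View pics/wrist9.png

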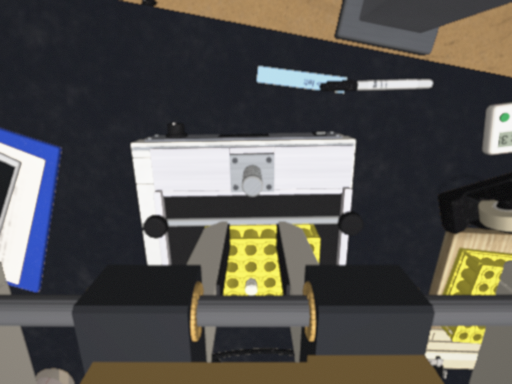

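View pics/side9.png

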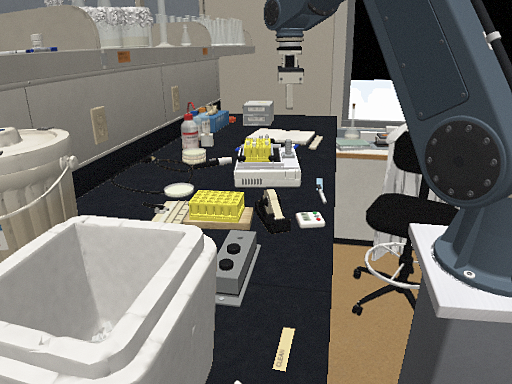

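The pin stands upright on the boss at about (252,180). Its head top measures about 0.127 m against an expected 0.128. The rack is upright and both screws are still in the block. Handing in.

```bash
python3 -c "
from station import manip
s=manip.get_state();print(s['time'],s['wrist_force']);print(manip.sign_off())"
```

```text
22.2 [-0.18127207 -0.26544331 -0.82657999]
the job is handed in; nothing more can be done
None
```

The platform is locked: the pin is pressed home through the boss into the hidden hole, and I let go and handed the job in at 22.2 s.

- **Finding the hole:** I lifted the pin from the block's right-hand (−y) hole, put it into the bore and slid it with the platform under about 5–7 N. The strip's hole turned up about 9.5 mm along. I overshot it by 2–3 mm, noticed the support had gone, and moved back.
- **Seating:** The pin passed the spring balls and met the boss at TCP height 0.093 m, the height expected from the grip. The highest wrist force reading was about 10 N, in the final press. These readings are only taken at the end of each call, so brief peaks in between are not recorded.
- **Last checks:** The pin is upright, and its head top measured 0.127 m against 0.128 m for fully seated. The gripper is clear above the pin, the rack stands upright, and both spare screws are still in the block.
- **Disagreements:** The wrist and top cameras differed by 1–2 mm on the bore position, and the wrist and top cameras by about 1° on the shaker's angle. I settled both with a close-up picture and the sideways forces; nothing failed.

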